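# Clear the analyser deck

## Task

Four used cuvette strips have been dropped on the open deck of the analyser: sweep them all across the deck and down its waste chute with the fingertips. Only push them, gently: do not pick them up, squeeze them or press down on them. Leave the vials and the bottle standing where they are on the deck, and everything else on the bench undisturbed.

Things in the scene. Friction and masses are not known exactly. Their poses are not given: they have to be found in the camera images.
- analyser: bench-top analyser, cover off, white, 450 mm deep (x) by 600 mm wide (y), fixed. Origin on the bench below the deck's middle; x points away from its front, y to its left end, z up. The deck is its flat, smooth grey top, 120 mm above the bench, open from x = -125 to 125 mm and from the chute to y = 230 mm. In front of it (x below -125 mm) all is lower than the deck
- rear_housing (a point): middle of the top of the analyser's rear housing, which runs along the whole width at x = 170 to 235 mm of the analyser, 65 mm above the deck. Before it, at x = 125 to 170 mm, lies an aluminium incubator block 18 mm above the deck. Axes as the analyser's
- parked_arm (a point): middle of the top of the analyser's parked pipetting arm at the left end of the deck, 168 mm above the deck; the arm is 170 mm long (x) and 32 mm wide (y). Axes as the analyser's
- chute_mouth (a point): middle of the chute's opening, level with the deck surface; axes as the analyser's. The opening measures 160 mm (x) by 105 mm (y); its edge on the deck's side (+y, 52 mm from this point) is flush with the deck. Beyond the opening, 57 mm from this point in -y, stands a thin steel splash plate 25 mm tall
- bin_floor (a point): floor of the yellow waste bin below the chute, right under the middle of the opening, 105 mm below the deck surface; axes as the analyser's. The bin is 160 mm (x) by 105 mm (y) inside, with upright walls
- strip1: used cuvette strip, one of four alike: four ivory square cells in a row with an amber flange along one long edge, one rigid piece of 10 to 20 g, lying flat on the deck. 44 mm along its x, 30 mm along y, 12 mm thick along z; origin at the centre of its underside. It slides on the deck and turns if pushed off-centre; its cells are thin: a firm pinch or press breaks them
- strip2: used cuvette strip, one of four alike: four ivory square cells in a row with an amber flange along one long edge, one rigid piece of 10 to 20 g, lying flat on the deck. 44 mm along its x, 30 mm along y, 12 mm thick along z; origin at the centre of its underside. It slides on the deck and turns if pushed off-centre; its cells are thin: a firm pinch or press breaks them
- strip3: used cuvette strip, one of four alike: four ivory square cells in a row with an amber flange along one long edge, one rigid piece of 10 to 20 g, lying flat on the deck. 44 mm along its x, 30 mm along y, 12 mm thick along z; origin at the centre of its underside. It slides on the deck and turns if pushed off-centre; its cells are thin: a firm pinch or press breaks them
- strip4: used cuvette strip, one of four alike: four ivory square cells in a row with an amber flange along one long edge, one rigid piece of 10 to 20 g, lying flat on the deck. 44 mm along its x, 30 mm along y, 12 mm thick along z; origin at the centre of its underside. It slides on the deck and turns if pushed off-centre; its cells are thin: a firm pinch or press breaks them
- amber_vial: amber glass vial with a white label and grey cap, 22 mm in diameter and 42 mm tall, standing loose on the deck; origin at the centre of its underside
- red_cap_vial: pale glass vial with a white label and red cap, 22 mm in diameter and 42 mm tall, standing loose on the deck; origin at the centre of its underside
- reagent_bottle: small white bottle with a blue cap, 32 mm in diameter and 52 mm tall, standing loose on the deck; origin at the centre of its underside
- tube_rack: grey rack of capped sample tubes, 64 x 222 mm and 98 mm tall, standing in the bay in front of the deck, its top level with the deck; origin at the centre of its underside
- bench_timer: white timer, 65 x 75 x 22 mm, lying on the bench to the left of the analyser; origin at the centre of its underside
- mouse: black computer mouse, 105 x 60 x 30 mm, on the bench at the right; origin at the centre of its underside
Mind the look-alikes: they are no part of the job. Leave any purple look-alike of the strip2 alone.

How it is judged:
By the outcome, as a careful person would: the job done as asked, in the order asked, and still so for the second after the job is handed in, with the robot touching nothing.
It also fails if it takes over 58 s, if anything falls off the work surface, if the arm or the gripper's body presses on something with over 40 N, if the wrist force passes 120 N, or if a joint passes its speed limit or range.

## Robot

A 6-joint arm with a two-finger parallel gripper is mounted at the origin on the work surface. World frame = base frame: x ahead of the robot, y to its left, z up, the work surface at z = 0. Lengths are in mm, angles in degrees, forces in N, time in s.
With the tool pointing down it reaches from about 350 to 850 mm from the base axis. Payload 8.1 kg.
Tool frame: the origin (TCP) lies midway between the tips of the shut fingers; the grasp point (between the pads) lies 19 mm behind it; z points along the fingers, y is the line along which they close (so a half turn about z gives the same grasp; the last joint's range is limited). The gripper opens to 85 mm and grips with 20 to 120 N. Pads are 22 mm wide; open, the fingers measure 114 mm over their backs; the gripper's body (76 mm by 85 mm) begins 54 mm behind the grasp point. The pads swing forward as they close: fully open they stand 13 mm farther back than shut.
Start: joints at [-77.372, 7.471, 85.268, -0, 87.261, -4.893], TCP at [180.654, -572.162, 191.292] pointing down, gripper open.
Joint ranges: [-169.43, 169.43], [-51.17, 129.36], [1.28, 143.12], [-76.62, 256.62], [0, 156.53], [-152.29, 152.29]. Speed limits (degrees/s): [136.94, 136.94, 159.86, 180, 180, 180].

## Interface

Orientations are given as [roll, pitch, yaw] about the fixed x, y, z axes, in that order (R = Rz(yaw) Ry(pitch) Rx(roll)).
In Python, from bench import sense, snapshot, order, finder gives the robot as it stands.
- The arm moves only by the tool send_rows, never from a script. Its argument "steps" is a list of rows, each a list of 2 entries, a list of its own where there are three numbers: the shift along the world's x, y, z in units of 30 mm (1.0 is 30 mm), then the turn, a rotation vector about the world's x, y, z in rad. In form: [[[dx, dy, dz], [wx, wy, wz]], ...]. A call has 1 to 10 rows; each row is the pose to reach, as a shift and turn from the pose commanded when the call began; what a row does not reach only later rows make up. A row lasts 1/8 s, in which the tool goes at most 62.5 mm and 10.7 degrees, less where a joint would pass 70% of its speed; a pose out of reach is approached as far as the arm can. A call with a gripper value outside its range is refused whole. "fingers" is the closure, from 0 (fully open) to 1 (shut), set as the call begins (left out, the last holds). The fingers move at their own pace and stop on an object; "squeeze" is the grip in N (left out, the last holds). Time passes only in rows, so rows that repeat a pose let the fingers close. It gives the time, the measured TCP pose, the force, the opening and the grip force at its end, in the units of the state.
- sense(): the state, without advancing time (a new reading comes with each control period).
- snapshot(name): name is "side" or "top" or "wrist"; returns a dict with "img" (480x640x3 uint8, red, green, blue), "K" (3x3 intrinsics, pixels), "pose" (4x4, takes a point from camera to world coordinates). Camera axes: x right, y up, looking along -z (the intrinsics and any distortion apply to the point x, -y, -z); pixel columns grow to the right and rows downward; lengths in mm; the calibration is good to about 2 mm. A picture is of the moment at which its call begins. There is no depth.
- order.hand_in(): hands the job in; it is judged then, once.
Trained networks look in the newest picture that a camera, given by its name, has taken for a name from the list of things; names that differ only in an ending like _2 or _b are one class to them, and where a whole thing is asked for, a point or a joint stands for the part that bears it (a point fixed in the world has none). Each returns a list of dicts, best first, with "confidence" (0 to 1); they miss things now and then, are a little off and sometimes report something else, mostly with a low value. They report only what shows in the picture. A call takes as long as a camera call. They do not tell look-alikes from the thing itself.
- finder.find_in(label, camera): "box" ([left, top, width, height] as shares, 0 to 1, of the picture: columns of its width, rows of its height, round what is visible of it).
- finder.trace(label, camera): "mask" (480x640 bool, what is visible of it) and "box" ([left, top, width, height] as shares, 0 to 1, of the picture: columns of its width, rows of its height, round what is visible of it).
- finder.pinpoint(label, camera): "at" ([column, row] as shares, 0 to 1, of the picture: columns of its width, rows of its height: a listed point, or the origin of a listed thing).
The state is a dict: "time": time; "joint_pos": joint angles; "qd": joint speeds; "joint_efforts": joint torques, N m; "tool_pos": TCP position; "tcp_rot": TCP orientation; "ft_force": force on the tool from outside, world axes, zero at the start; "wrist_torque": the same for the moment, N m; "finger_gap": finger opening in mm; "grip_force": force on a finger pad.
Only numpy, scipy, OpenCV 4.12 (cv2) and the standard library are available. Lean on these libraries where they do the work, as an engineer would, in place of code of your own. Each camera call takes 0.05 s, during which the arm holds its last target. There are 200 camera calls.

## Working session

There is one attempt and no reset: what is moved stays moved. The work goes in short steps, Python scripts to look and compute and a tool call to move; the robot and the scene stay as the last step left them, time stands still between calls to the robot, and variables do not carry over. Pictures are saved under pics/ and viewed, at most 10 in all, crops included, and the job is handed in when it is done.

Besides the shell and the picture viewer there is one more tool, called as name(argument=value, ...), one argument or row to a line, values as JSON. send_rows: Moves the arm, as the interface text tells. Its arguments: {"type":"object","properties":{"steps":{"type":"array"},"fingers":{"type":"number"},"squeeze":{"type":"number"}},"required":["steps"]}

```bash
mkdir -p pics; cat > h.py <<'E'
from bench import sense, snapshot, order, finder
import numpy as np, cv2
def snap(n,f=None):
    s=snapshot(n)
    if f: cv2.imwrite('pics/'+f,s['img'][:,:,::-1])
    return s
def ray(s,px):
    K=np.array(s['K']);P=np.array(s['pose'])
    d=np.linalg.inv(K)@[px[0],px[1],1]; d=P[:3,:3]@(d*[1,-1,-1])
    return P[:3,3],d/np.linalg.norm(d)
def onz(s,px,z):
    o,d=ray(s,px); return o+d*(z-o[2])/d[2]
def tri(r1,r2):
    A=0;b=0
    for o,d in (r1,r2):
        M=np.eye(3)-np.outer(d,d);A=A+M;b=b+M@o
    p=np.linalg.solve(A,b)
    return p,[round(float(np.linalg.norm((np.eye(3)-np.outer(d,d))@(p-o))),1) for o,d in (r1,r2)]
def proj(s,p):
    P=np.array(s['pose']);q=P[:3,:3].T@(np.array(p)-P[:3,3])*[1,-1,-1]
    u=np.array(s['K'])@q; return u[:2]/u[2]
E
python3 - <<'E'
from h import *
np.set_printoptions(precision=1,suppress=True)
S={n:snap(n,n+'0.png') for n in('top','side')}
print({k:v.keys() for k,v in S.items()}, S['top']['pose'],S['side']['pose'])
for l in ['analyser','rear_housing','parked_arm','chute_mouth','bin_floor','strip1','amber_vial','red_cap_vial','reagent_bottle','tube_rack']:
    R={}
    for n in S:
        r=finder.pinpoint(l,n); R[n]=r
        print(l,n,[(np.round(np.array(a['at'])*[640,480],1).tolist(),round(a['confidence'],2)) for a in r[:7]])
    if l!='strip1' and R['top'] and R['side']:
        p,e=tri(*[ray(S[n],np.array(R[n][0]['at'])*[640,480]) for n in S]); print('   ',p,e)
E
```

```text
{'top': dict_keys(['img', 'K', 'pose']), 'side': dict_keys(['img', 'K', 'pose'])} [[  -0.     1.    -0.2  321.8]
 [  -1.    -0.    -0.    -7.4]
 [  -0.     0.2    1.  1547.2]
 [   0.     0.     0.     1. ]] [[  -0.8    0.5   -0.4  -58.5]
 [  -0.6   -0.6    0.5  781.5]
 [  -0.     0.7    0.8 1362.6]
 [   0.     0.     0.     1. ]]
analyser top [([308.3, 274.1], 0.64), ([323.5, 229.9], 0.53)]
analyser side [([324.7, 297.0], 0.78)]
    [563.3  36.2   6. ] [3.1, 3.1]
rear_housing top [([313.4, 183.1], 0.89)]
rear_housing side [([272.5, 213.6], 0.59)]
    [758.   16.  195.3] [0.7, 0.7]
parked_arm top [([195.6, 190.0], 0.64)]
parked_arm side [([208.1, 263.4], 0.76)]
    [712.3 283.2 282.5] [4.0, 4.0]
chute_mouth top [([394.9, 272.4], 0.64), ([229.5, 255.2], 0.44)]
chute_mouth side [([379.8, 223.7], 0.8)]
    [ 545.2 -184.   127.9] [1.9, 1.9]
bin_floor top [([388.6, 281.2], 0.63)]
bin_floor side [([381.0, 246.0], 0.58)]
    [ 532.9 -177.3   48.5] [0.2, 0.2]
strip1 top [([459.0, 245.9], 0.72), ([448.6, 214.9], 0.71), ([343.3, 255.3], 0.58), ([445.9, 331.4], 0.57), ([287.6, 284.2], 0.55), ([278.6, 250.3], 0.51), ([346.6, 283.5], 0.46)]
strip1 side [([300.1, 280.4], 0.64), ([391.7, 203.8], 0.61), ([439.9, 240.3], 0.61), ([340.3, 244.8], 0.48), ([324.6, 288.2], 0.46), ([361.2, 257.9], 0.45), ([207.4, 261.5], 0.4)]
amber_vial top [([322.5, 228.6], 0.56)]
amber_vial side [([306.7, 242.1], 0.46)]
    [658.4  -4.6 131.7] [1.6, 1.6]
red_cap_vial top [([307.3, 306.8], 0.52)]
red_cap_vial side [([360.0, 291.0], 0.48)]
    [457.5  32.8 123. ] [3.4, 3.4]
reagent_bottle top [([308.0, 307.5], 0.72), ([230.0, 254.3], 0.64)]
reagent_bottle side [([341.8, 245.2], 0.69), ([259.5, 310.7], 0.56)]
    [468.1  43.  294.2] [29.7, 29.7]
tube_rack top [([254.7, 329.5], 0.9)]
tube_rack side []
```

```bash
python3 - <<'E'
import cv2
a=cv2.imread('pics/top0.png')[140:380,150:490]
cv2.imwrite('pics/top0c.png',cv2.resize(a,(800,565),interpolation=cv2.INTER_CUBIC))
a=cv2.imread('pics/side0.png')[150:375,170:470]
cv2.imwrite('pics/side0c.png',cv2.resize(a,(800,600),interpolation=cv2.INTER_CUBIC))
E
```

```text
(no output)
```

View pics/top0c.png

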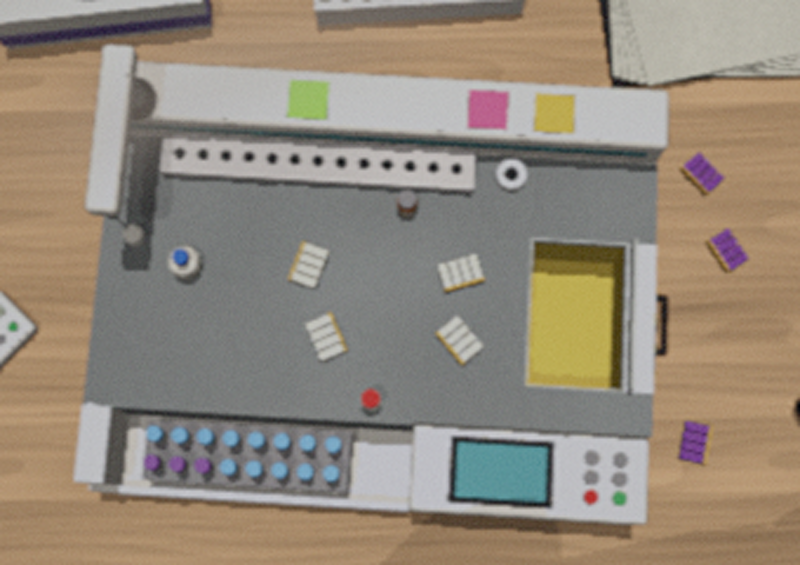

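View pics/side0c.png

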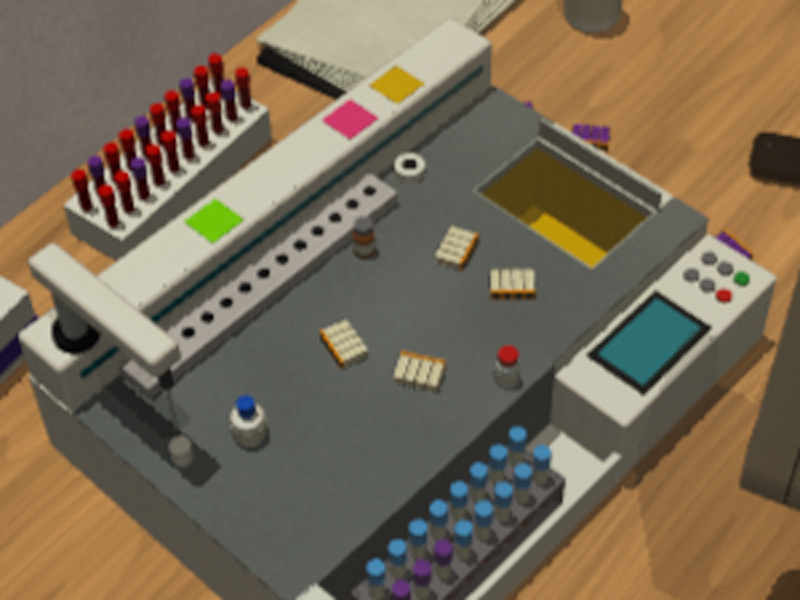

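The crops show four ivory/amber strips on the deck, in top-crop pixels at A(309,264), B(325,336), C(461,272) and D(459,340). The purple look-alikes at (703,173), (727,250) and (694,442) lie on the bench and stay there. The chute spans about (527–625, 242–386). The vials at (407,203) and (371,400) and the bottle at (184,262) are clear of the lanes.

```bash
python3 - <<'E'
from h import *
np.set_printoptions(precision=1,suppress=True)
S={n:snap(n) for n in('top','side')}
print({k:v for k,v in sense().items()})
T=lambda p:np.array(p)/2.3529+[150,140]
Q=lambda p:np.array(p)/2.6667+[170,150]
prs={'A':((309,264),(344,342)),'B':((325,336),(420,369)),'C':((461,272),(457,246)),'D':((459,340),(513,282)),
'chuteBL':((533,240),(477,190)),'chuteFL':((526,385),(593,266)),'chuteFR':((620,388),(655,208)),'deckFL':((84,402),(0,0)),'panelcorner':((413,427),(554,372)),
'amber':((407,200),(364,228)),'red':((371,398),(508,355)),'bottle':((181,258),(245,404)),'block R':((475,163),(370,178))}
for k,(a,b) in prs.items():
    p,e=tri(ray(S['top'],T(a)),ray(S['side'],Q(b))); print(k,p,e,'onz120 top',onz(S['top'],T(a),120)[:2],'side',onz(S['side'],Q(b),120)[:2])
# strips by colour: ivory blobs and amber in top
for n in S:
    for r in finder.trace('strip1',n)[:9]:
        m=r['mask'].astype(np.uint8); c,sz,an=cv2.minAreaRect(cv2.findNonZero(m)); P=onz(S[n],c,126)
        col=S[n]['img'][r['mask']].mean(0)
        print(n,round(r['confidence'],2),np.array(c),np.array(sz),round(an),P,col)
E
```

```text
{'time': 1.2, 'joint_pos': array([-77.4,   7.5,  85.3,   0. ,  87.3,  -4.9]), 'qd': array([ 0. , -0. , -0.1,  0.1, -0.1, -0. ]), 'joint_efforts': array([  0. , -56.9, -50.1,  -0. ,   0. ,  -0. ]), 'tool_pos': array([ 180.7, -572.1,  191.3]), 'tcp_rot': array([180. ,  -0. ,  17.5]), 'ft_force': array([ 1.1, -0.8, -0.4]), 'wrist_torque': array([ 0., -0., -0.]), 'grip_force': 0.0, 'finger_gap': 85.18826971764881}
A [598.4  99.2 127.8] [0.4, 0.4] onz120 top [599.6  99.6] side [603.  95.]
B [519.6  81.4 132. ] [0.1, 0.1] onz120 top [521.4  82.2] side [525.1  74.5]
C [587.5 -63.3 129.2] [0.3, 0.3] onz120 top [588.9 -63.8] side [592.6 -69.5]
D [514.4 -59.7 130.6] [0.4, 0.4] onz120 top [515.5 -60.2] side [519.8 -66.8]
chuteBL [ 622.7 -142.   122.1] [0.0, 0.0] onz120 top [ 623.2 -142.2] side [ 623.8 -143.6]
chuteFL [ 466.7 -129.4  125.4] [0.4, 0.4] onz120 top [ 467. -130.] side [ 469.4 -133.2]
chuteFR [ 460.5 -227.7  131.1] [1.3, 1.3] onz120 top [ 462.7 -228.9] side [ 464.  -237.4]
deckFL [488.4 290.6 729.3] [132.1, 132.1] onz120 top [454.3 336. ] side [1250.4  -37.6]
panelcorner [426.3  -9.7
[... 392 characters left out ...]
0.79 [345. 284.] [17.  11.3] 45 [515.9 -59.9 126. ] [177.6 175.7 165.3]
top 0.66 [281.2 252.4] [12.2 17.2] 23 [597.8  99.5 126. ] [174.5 172.5 162. ]
top 0.59 [458.8 246.2] [15.  11.1] 56 [ 608.8 -348.8  126. ] [121.4  76.9 122.2]
top 0.51 [345.9 255.6] [11.7 17.1] 72 [588.  -63.4 126. ] [177.3 174.3 161.6]
top 0.43 [447.5 213. ] [16.3 12. ] 45 [ 695.6 -325.3  126. ] [124.6  82.4 116.7]
side 0.67 [362.  256.5] [11. 16.] 90 [516.2 -60.  126. ] [152.  134.8  99. ]
side 0.62 [297.7 278.9] [14.8 12.1] 63 [601. 102. 126.] [165.5 150.4 111.4]
side 0.54 [326.6 289.5] [18.2 12.3] 12 [521.8  82.  126. ] [155.9 145.5 113.3]
side 0.51 [340.3 243.4] [10.7 13.9] 27 [589.2 -60.4 126. ] [162.9 147.8 111.4]
```

send_rows(
  steps=[
    [[0.9,1.25,0.1],[0,0,0.12]],
    [[1.8,2.5,0.2],[0,0,0.24]],
    [[2.7,3.75,0.3],[0,0,0.36]],
    [[3.6,5.0,0.3],[0,0,0.48]],
    [[4.5,6.25,0.3],[0,0,0.6]],
    [[5.5,7.5,0.3],[0,0,0.72]],
    [[6.4,8.75,0.3],[0,0,0.84]],
    [[7.3,10.0,0.3],[0,0,0.96]],
    [[8.2,11.25,0.3],[0,0,1.08]],
    [[9.1,12.5,0.3],[0,0,1.19]],
  ],
  fingers=0.77,
)

```text
time: 2.55
tool_pos: [454.5, -195.9, 200.5]
tcp_rot: [180.0, 0.0, 85.9]
ft_force: [0.5, -0.7, 0.4]
finger_gap: 19.5
grip_force: 0.0
```

send_rows(
  steps=[
    [[0.9,1.2,0],[0,0,0]],
    [[1.85,2.45,0],[0,0,0]],
    [[2.8,3.7,0],[0,0,0]],
    [[3.7,5.0,0],[0,0,0]],
    [[4.6,6.2,0],[0,0,0]],
    [[4.6,6.2,-0.7],[0,0,0]],
    [[4.6,6.2,-1.4],[0,0,0]],
    [[4.6,6.2,-2.1],[0,0,0]],
    [[4.6,6.2,-2.5],[0,0,0]],
    [[4.6,6.2,-2.5],[0,0,0]],
  ],
)

```text
time: 3.8
tool_pos: [590.9, -11.1, 124.3]
tcp_rot: [-179.9, -0.0, 85.7]
ft_force: [-0.4, -0.3, 0.3]
finger_gap: 19.9
grip_force: 0.0
```

send_rows(
  steps=[
    [[-0.03,-0.35,0],[0,0,0]],
    [[-0.06,-0.7,0],[0,0,0]],
    [[-0.09,-1.05,0],[0,0,0]],
    [[-0.12,-1.4,0],[0,0,0]],
    [[-0.15,-1.75,0],[0,0,0]],
    [[-0.18,-2.1,0],[0,0,0]],
    [[-0.21,-2.45,0],[0,0,0]],
    [[-0.24,-2.8,0],[0,0,0]],
    [[-0.28,-3.15,0],[0,0,0]],
    [[-0.32,-3.5,0],[0,0,0]],
  ],
)

```text
time: 5.05
tool_pos: [582.0, -116.9, 125.3]
tcp_rot: [-180.0, -0.0, 85.7]
ft_force: [0.1, -0.7, 0.3]
finger_gap: 19.6
grip_force: 0.0
```

```bash
python3 - <<'E'
from h import *
S=snap('side'); a=S['img'][150:375,230:470,::-1]
cv2.imwrite('pics/side1c.png',cv2.resize(a,(640,600),interpolation=cv2.INTER_CUBIC))
print(sense()['ft_force'])
E
```

```text
[ 0.02959526 -0.95690224  0.69853033]
```

View pics/side1c.png

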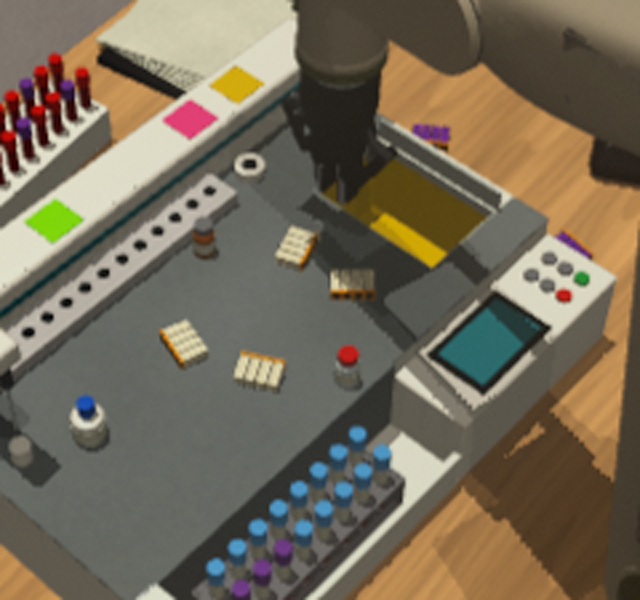

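The fingers passed clean over C, which still lies at crop (297,246). At a 20 mm gap the tips sit higher than the TCP, so I go back over it and push with the fingers shut.

send_rows(
  steps=[
    [[0,0,0.8],[0,0,0]],
    [[0.06,0.8,1.0],[0,0,0]],
    [[0.14,2.0,1.0],[0,0,0]],
    [[0.25,3.2,1.0],[0,0,0]],
    [[0.3,3.6,1.0],[0,0,0]],
    [[0.3,3.6,0.5],[0,0,0]],
    [[0.3,3.6,0.2],[0,0,0]],
    [[0.3,3.6,0.0],[0,0,0]],
    [[0.3,3.6,-0.05],[0,0,0]],
    [[0.3,3.6,-0.05],[0,0,0]],
  ],
  fingers=1.0,
)

```text
time: 6.35
tool_pos: [591.1, -8.6, 123.8]
tcp_rot: [180.0, 0.0, 85.7]
ft_force: [-0.4, -0.6, 0.3]
finger_gap: -0.0
grip_force: 0.0
```

```bash
python3 - <<'E'
from h import *
S=snap('side'); a=S['img'][200:290,270:390,::-1]
T=snap('top');b=T['img'][220:310,270:390,::-1]
cv2.imwrite('pics/tip.png',cv2.resize(np.vstack([a,b]),(400,600),interpolation=cv2.INTER_CUBIC))
p=sense();print(p['tool_pos'],p['ft_force'],p['finger_gap'],proj(S,p['tool_pos'])-[270,200],proj(T,p['tool_pos'])-[270,220])
E
```

```text
[591.37299866  -8.38038186 124.27071524] [-0.00993068 -0.57419289 -0.01847912] 0.022896497042529478 [57.5800615 55.1172571] [53.98584218 34.5905121 ]
```

View pics/tip.png

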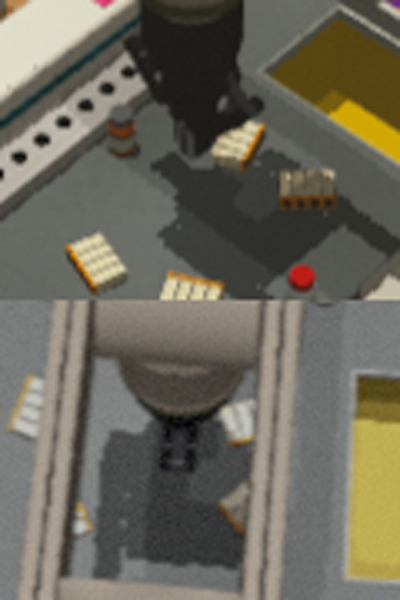

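```bash
python3 - <<'E'
from h import *
S=snap('side'); a=S['img'][200:275,290:380,::-1].astype(float)
a=255*np.clip(a/110,0,1)**0.5
b=cv2.resize(a.astype(np.uint8),(720,600),interpolation=cv2.INTER_CUBIC)
p=sense()['tool_pos']
for dz,c in((0,(0,0,255)),(20,(0,255,0)),(-4,(255,0,0))):
    q=(proj(S,p+[0,0,dz])-[290,200])*8; cv2.circle(b,tuple(int(v) for v in q),4,c,1)
cv2.imwrite('pics/tip2.png',b)
E
```

```text
(no output)
```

View pics/tip2.png

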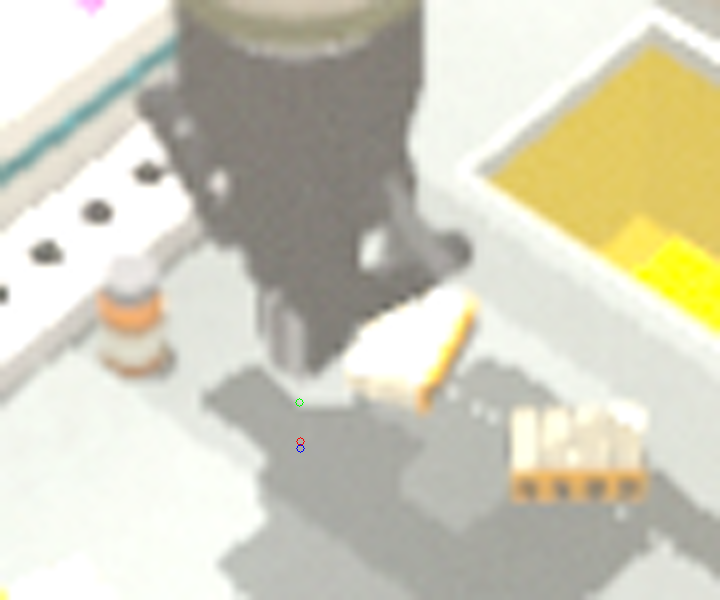

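The fingertips show at crop (300,370). The TCP reading projects to (300,442), which puts the tips about 36 mm higher than reported. I check this with the wrist camera.

```bash
python3 - <<'E'
from h import *
np.set_printoptions(precision=1,suppress=True)
S=snap('wrist'); b=S['img'][:,:,::-1].copy(); p=sense()['tool_pos']
print(S['pose'],S['K'],p)
for q,c in ((p,(0,0,255)),([588,-63,132],(0,255,0)),([515.5,-60,132],(0,255,0)),([623,-142.5,120],(255,0,0)),([467,-130.5,120],(255,0,0)),([660.9,-6.5,160],(255,255,0)),([598.4,99.2,132],(0,255,255))):
    u=proj(S,q); print(q,u); cv2.circle(b,(int(u[0]),int(u[1])),6,c,2)
cv2.imwrite('pics/wr.png',b)
E
```

```text
[[  1.    0.1   0.  596.5]
 [ -0.1   1.    0.3  69.9]
 [  0.   -0.3   1.  306.3]
 [  0.    0.    0.    1. ]] [[389.    0.  314.3]
 [  0.  389.  241.5]
 [  0.    0.    1. ]] [591.4  -8.3 124.3]
[591.4  -8.3 124.3] [315.1 280.2]
[588, -63, 132] [316.4 381.4]
[515.5, -60, 132] [180.1 385.4]
[623, -142.5, 120] [381.9 473.3]
[467, -130.5, 120] [129.2 473.3]
[660.9, -6.5, 160] [482.4 298.9]
[598.4, 99.2, 132] [312.8  41.9]
```

View pics/wr.png

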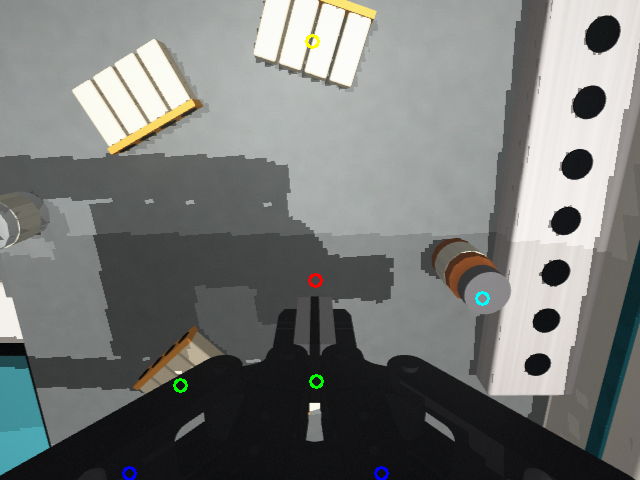

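```bash
python3 - <<'E'
from h import *
W=snap('wrist');S=snap('side')
def plane(s,px,y):
    o,d=ray(s,px); return o+d*(y-o[1])/d[1]
for y in(-8,-3,2.7): print(y,plane(W,(315,297),y).round(1), plane(S,(328.7,246.9),y).round(1))
p=sense()['tool_pos']
for h in(10,18,25,36): print(h,proj(W,p+[0,11,h])[1].round(),proj(W,p+[0,0,h])[1].round(),proj(S,p+[0,0,h]).round())
E
```

```text
-8 [591.3  -8.  144.1] [586.9  -8.  161.6]
-3 [591.6  -3.  154.5] [582.8  -3.  169.2]
2.7 [592.    2.7 166.3] [578.1   2.7 177.9]
10 267.0 288.0 [328. 253.]
18 274.0 296.0 [327. 251.]
25 280.0 302.0 [327. 249.]
36 290.0 314.0 [327. 246.]
```

send_rows(
  steps=[
    [[0,0.1,-0.1],[0,0,0]],
    [[0,0.1,-0.2],[0,0,0]],
    [[0,0.1,-0.2],[0,0,0]],
  ],
)

```text
time: 7.02
tool_pos: [590.7, -5.0, 117.2]
tcp_rot: [-179.9, -0.0, 85.7]
ft_force: [-0.1, -0.6, -0.1]
finger_gap: 0.0
grip_force: 0.0
```

send_rows(
  steps=[
    [[0,0,-0.1],[0,0,0]],
    [[0,0,-0.2],[0,0,0]],
    [[0,0,-0.3],[0,0,0]],
    [[0,0,-0.4],[0,0,0]],
    [[0,0,-0.4],[0,0,0]],
  ],
)

```text
time: 7.65
tool_pos: [590.8, -5.2, 105.3]
tcp_rot: [-180.0, -0.0, 85.7]
ft_force: [-0.1, -0.2, -0.5]
finger_gap: -0.0
grip_force: 0.0
```

```bash
python3 - <<'E'
from h import *
S=snap('side'); a=S['img'][200:275,290:380,::-1].astype(float)
a=255*np.clip(a/110,0,1)**0.5
b=cv2.resize(a.astype(np.uint8),(720,600),interpolation=cv2.INTER_CUBIC)
p=sense()['tool_pos'];print(sense()['ft_force'])
for dz,c in((0,(0,0,255)),(20,(0,255,0)),(36,(255,0,0))):
    q=(proj(S,p+[0,0,dz])-[290,200])*8; cv2.circle(b,tuple(int(v) for v in q),4,c,1)
cv2.imwrite('pics/tip3.png',b)
E
```

```text
[-0.41865847 -0.58083137  0.15579777]
```

View pics/tip3.png

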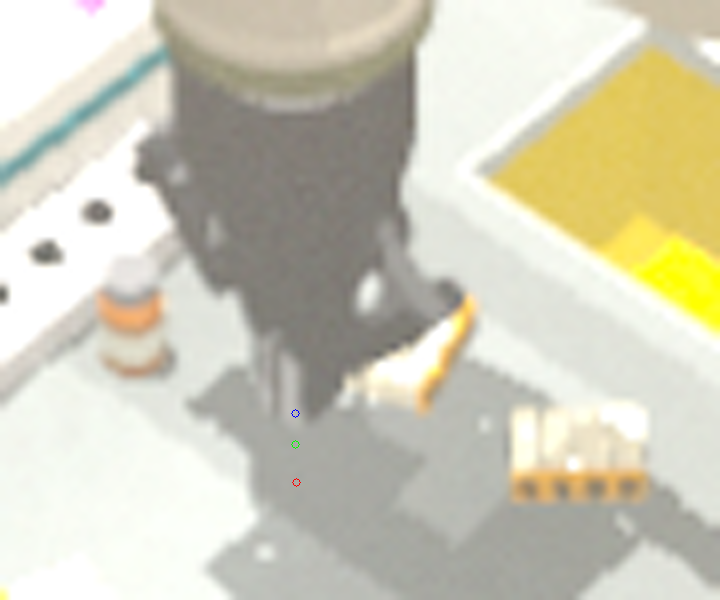

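send_rows(
  steps=[
    [[0,0,-0.1],[0,0,0]],
    [[0,0,-0.2],[0,0,0]],
    [[0,0,-0.3],[0,0,0]],
    [[0,0,-0.4],[0,0,0]],
    [[0,0,-0.5],[0,0,0]],
    [[0,0,-0.5],[0,0,0]],
  ],
)

```text
time: 8.45
tool_pos: [590.8, -5.1, 90.4]
tcp_rot: [-180.0, -0.0, 85.7]
ft_force: [-0.4, -0.1, -0.1]
finger_gap: -0.1
grip_force: 0.0
```

send_rows(
  steps=[
    [[-0.02,-0.3,0],[0,0,0]],
    [[-0.05,-0.6,0],[0,0,0]],
    [[-0.07,-0.85,0],[0,0,0]],
    [[-0.08,-1.05,0],[0,0,0]],
    [[-0.1,-1.25,0],[0,0,0]],
    [[-0.11,-1.45,0],[0,0,0]],
    [[-0.13,-1.65,0],[0,0,0]],
  ],
)

```text
time: 9.32
tool_pos: [587.1, -55.0, 90.8]
tcp_rot: [-180.0, -0.0, 85.7]
ft_force: [-0.2, 0.6, 0.2]
finger_gap: 0.2
grip_force: 0.1
```

```bash
cat > look.py <<'E'
from h import *
np.set_printoptions(precision=1,suppress=True)
p=sense();print(p['time'],p['tool_pos'],p['ft_force'])
for n in ('side','top'):
    s=snap(n); seen=[]
    for r in finder.trace('strip1',n):
        m=r['mask'].astype(np.uint8)
        if m.sum()<15: continue
        c,sz,an=cv2.minAreaRect(cv2.findNonZero(m)); P=onz(s,c,126)
        if P[1]<-250 or P[0]<400: continue
        print(n,round(r['confidence'],2),P[:2],np.array(sz),round(an),s['img'][r['mask']].mean(0).round())
E
python3 look.py
```

```text
9.325 [587.1 -55.   90.8] [-0.2  0.6  0.2]
side 0.55 [518.3 -58.4] [11. 16.] 90 [89. 75. 53.]
side 0.52 [522.1  81.4] [17.9 12.4] 14 [174. 162. 127.]
side 0.48 [571.5 -86.7] [ 6.1 14.4] 56 [90. 71. 45.]
side 0.37 [595.5  63.6] [215.6 234.3] 45 [114. 113.  99.]
top 0.78 [520.3  80.6] [17.9 13.3] 67 [174. 171. 160.]
top 0.77 [598.4  99.2] [13.  18.4] 22 [170. 168. 157.]
top 0.61 [517.8 -60.5] [17.7 12.7] 45 [109. 101.  87.]
top 0.54 [580.1 -93.8] [11. 14.] 90 [152. 144. 129.]
```

send_rows(
  steps=[
    [[-0.03,-0.32,0],[0,0,0]],
    [[-0.06,-0.64,0],[0,0,0]],
    [[-0.09,-0.96,0],[0,0,0]],
    [[-0.12,-1.28,0],[0,0,0]],
    [[-0.15,-1.6,0],[0,0,0]],
    [[-0.18,-1.92,0],[0,0,0]],
    [[-0.21,-2.24,0],[0,0,0]],
    [[-0.24,-2.56,0],[0,0,0]],
    [[-0.27,-2.9,0],[0,0,0]],
    [[-0.3,-3.3,0],[0,0,0]],
  ],
)

```text
time: 10.78
tool_pos: [578.0, -154.3, 90.7]
tcp_rot: [-180.0, -0.0, 85.7]
ft_force: [-0.6, -0.3, -0.1]
finger_gap: -0.2
grip_force: 0.0
```

```bash
python3 look.py
```

```text
10.775 [ 578.  -154.3   90.7] [-0.6 -0.3 -0.1]
side 0.76 [522.6  80.4] [17.5 12.1] 14 [176. 164. 128.]
side 0.65 [517.3 -59.2] [13. 17.] 90 [158. 142. 107.]
side 0.65 [599.6 102.1] [14.8 12.5] 63 [176. 160. 120.]
top 0.7 [520.3  80.4] [17.4 12.1] 63 [176. 173. 162.]
top 0.6 [ 535.9 -187.6] [13. 10.] 90 [169. 163. 144.]
top 0.6 [599.2  99.8] [12.2 17.5] 24 [176. 174. 164.]
top 0.28 [453.7  32.6] [9. 8.] 90 [157.  76.  73.]
```

send_rows(
  steps=[
    [[0,0,0.8],[0,0,0]],
    [[-0.3,0.6,1.2],[0,0,0]],
    [[-0.9,2.0,1.2],[0,0,0]],
    [[-1.5,3.5,1.2],[0,0,0]],
    [[-1.9,4.7,1.2],[0,0,0]],
    [[-1.95,5.0,1.0],[0,0,0]],
    [[-1.95,5.0,0.6],[0,0,0]],
    [[-1.95,5.0,0.3],[0,0,0]],
    [[-1.95,5.0,0.0],[0,0,0]],
    [[-1.95,5.0,0.0],[0,0,0]],
  ],
)

```text
time: 12.22
tool_pos: [518.8, -4.2, 89.4]
tcp_rot: [-179.9, -0.0, 85.6]
ft_force: [-0.8, 0.2, 1.2]
finger_gap: 0.1
grip_force: 0.0
```

send_rows(
  steps=[
    [[-0.02,-0.3,0],[0,0,0]],
    [[-0.04,-0.6,0],[0,0,0]],
    [[-0.06,-0.85,0],[0,0,0]],
    [[-0.08,-1.1,0],[0,0,0]],
    [[-0.1,-1.35,0],[0,0,0]],
    [[-0.12,-1.6,0],[0,0,0]],
    [[-0.14,-1.85,0],[0,0,0]],
    [[-0.15,-2.1,0],[0,0,0]],
    [[-0.16,-2.35,0],[0,0,0]],
    [[-0.17,-2.6,0],[0,0,0]],
  ],
)

```text
time: 13.48
tool_pos: [514.5, -82.2, 90.8]
tcp_rot: [-180.0, 0.0, 85.7]
ft_force: [0.3, 0.0, 0.7]
finger_gap: 0.3
grip_force: 0.4
```

```bash
python3 look.py
```

```text
13.475 [514.5 -82.2  90.8] [0.3 0.  0.7]
side 0.78 [522.7  81.6] [17.  10.6] 13 [177. 168. 134.]
side 0.74 [608.4 224.9] [17. 12.] 90 [107. 111. 113.]
side 0.69 [599.5 100.4] [17.5 13.9] 56 [167. 153. 117.]
top 0.79 [598.1  99.8] [11.1 16.9] 22 [178. 177. 167.]
top 0.52 [521.3  82.1] [17. 13.] 63 [177. 175. 166.]
```

send_rows(
  steps=[
    [[-0.01,-0.3,0],[0,0,0]],
    [[-0.02,-0.6,0],[0,0,0]],
    [[-0.03,-0.9,0],[0,0,0]],
    [[-0.04,-1.2,0],[0,0,0]],
    [[-0.05,-1.5,0],[0,0,0]],
    [[-0.06,-1.8,0],[0,0,0]],
    [[-0.08,-2.1,0],[0,0,0]],
    [[-0.1,-2.4,0],[0,0,0]],
    [[-0.1,-2.4,0.7],[0,0,0]],
    [[-0.1,-2.0,1.2],[0,0,0]],
  ],
)

```text
time: 14.92
tool_pos: [511.7, -142.2, 127.7]
tcp_rot: [180.0, 0.0, 85.6]
ft_force: [1.1, 0.2, 0.2]
finger_gap: -0.1
grip_force: 0.0
```

```bash
python3 look.py
```

```text
14.925 [ 511.7 -142.2  127.7] [1.1 0.2 0.2]
side 0.6 [600.6 100.8] [17.4 14.8] 63 [164. 151. 116.]
side 0.45 [522.7  82.9] [17.  12.1] 14 [171. 161. 128.]
top 0.55 [599.1  99.6] [11.7 16.9] 22 [178. 177. 166.]
top 0.5 [ 474.8 -176.6] [4. 5.] 90 [181. 175. 159.]
top 0.5 [520.9  80.2] [17.6 12.2] 67 [177. 174. 163.]
```

send_rows(
  steps=[
    [[0.06,1.2,0],[0,0,0]],
    [[0.15,3.0,0],[0,0,0]],
    [[0.25,4.8,0],[0,0,0]],
    [[0.35,6.6,0],[0,0,0]],
    [[0.4,8.2,0],[0,0,0]],
    [[0.45,9.2,0],[0,0,0]],
    [[0.45,9.25,-0.4],[0,0,0]],
    [[0.45,9.25,-0.8],[0,0,0]],
    [[0.45,9.25,-1.2],[0,0,0]],
    [[0.45,9.25,-1.2],[0,0,0]],
  ],
)

```text
time: 16.38
tool_pos: [523.8, 134.7, 88.8]
tcp_rot: [-179.8, 0.1, 85.6]
ft_force: [-0.4, 0.7, 1.1]
finger_gap: -0.3
grip_force: 0.0
```

```bash
sed -i "s/^for n in ('side','top')/import sys\nfor n in ('side','top')/" look.py; python3 look.py; python3 - <<'E'
from h import *
s=snap('top'); a=s['img'][215:330,250:440,::-1]
cv2.imwrite('pics/t4.png',cv2.resize(a,(760,460),interpolation=cv2.INTER_CUBIC))
E
```

```text
16.375 [523.8 134.7  88.8] [-0.4  0.7  1.1]
side 0.63 [511.   70.8] [13.   8.1] 70 [135. 118.  84.]
top 0.68 [ 538.5 -180.2] [14.9 10.4] 18 [182. 178. 162.]
```

View pics/t4.png

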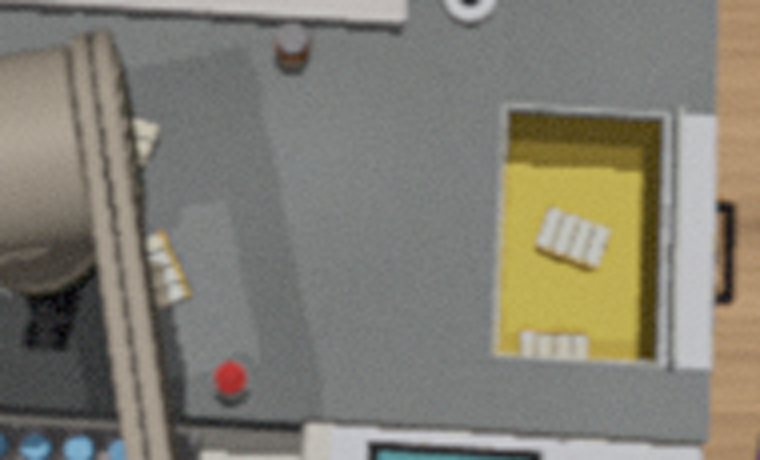

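Two strips lie in the bin at (573,238) and (553,343), and both vials still stand. Now strip B.

send_rows(
  steps=[
    [[-0.04,-0.25,0],[0,0,0]],
    [[-0.08,-0.5,0],[0,0,0]],
    [[-0.1,-0.75,0],[0,0,0]],
    [[-0.12,-1.05,0],[0,0,0]],
    [[-0.13,-1.35,0],[0,0,0]],
    [[-0.14,-1.65,0],[0,0,0]],
    [[-0.15,-1.95,0],[0,0,0]],
    [[-0.16,-2.25,0],[0,0,0]],
    [[-0.17,-2.55,0],[0,0,0]],
    [[-0.18,-2.85,0],[0,0,0]],
  ],
)

```text
time: 17.88
tool_pos: [519.6, 49.7, 90.8]
tcp_rot: [-180.0, 0.0, 85.7]
ft_force: [-0.1, 0.3, 0.4]
finger_gap: 0.3
grip_force: 0.0
```

```bash
python3 look.py
```

```text
17.875 [519.6  49.7  90.8] [-0.1  0.3  0.4]
side 0.6 [498.5  28.4] [ 8.5 13.4] 63 [91. 82. 64.]
side 0.37 [595.5  61.7] [216.1 233.9] 44 [108. 108.  96.]
top 0.6 [ 474.9 -166.7] [ 6. 15.] 90 [181. 172. 149.]
top 0.53 [ 539.6 -180.6] [16.1 11.4] 18 [181. 177. 158.]
```

send_rows(
  steps=[
    [[0,0.2,0.1],[0,0,0]],
    [[0,0.6,1.0],[0,0,0]],
    [[0,2.0,1.2],[0,0,0]],
    [[0,3.5,1.2],[0,0,0]],
    [[0,4.0,1.2],[0,0,0]],
    [[0,4.0,1.2],[0,0,0]],
  ],
)

```text
time: 18.82
tool_pos: [519.4, 171.3, 126.7]
tcp_rot: [-180.0, 0.0, 85.8]
ft_force: [-0.5, -0.8, -0.4]
finger_gap: -0.1
grip_force: 0.0
```

```bash
python3 look.py
```

```text
18.825 [519.4 171.3 126.7] [-0.5 -0.8 -0.4]
side 0.75 [508.8  24.1] [19.1 12.7] 45 [143. 130.  99.]
top 0.76 [599.1  99.6] [11.  16.2] 22 [179. 173. 156.]
top 0.73 [ 539.3 -180.1] [15.2 11.1] 18 [182. 178. 163.]
top 0.67 [508.4  23.4] [12.1 17.5] 13 [177. 171. 153.]
```

B has slid to (508,23), about 12 mm towards the front. I turn the tool by 0.24 rad and push from its front side, heading inward to the chute's middle.

send_rows(
  steps=[
    [[-0.2,-0.6,0],[0,0,0.08]],
    [[-0.4,-1.6,0],[0,0,0.16]],
    [[-0.6,-2.6,0],[0,0,0.24]],
    [[-0.7,-3.2,0],[0,0,0.24]],
    [[-0.7,-3.2,-0.3],[0,0,0.24]],
    [[-0.7,-3.2,-0.7],[0,0,0.24]],
    [[-0.7,-3.2,-1.0],[0,0,0.24]],
    [[-0.7,-3.2,-1.2],[0,0,0.24]],
    [[-0.7,-3.2,-1.2],[0,0,0.24]],
  ],
)

```text
time: 20.15
tool_pos: [498.1, 74.7, 89.9]
tcp_rot: [-179.9, -0.0, 99.5]
ft_force: [-0.2, 0.2, 0.1]
finger_gap: -0.0
grip_force: 0.0
```

send_rows(
  steps=[
    [[0.03,-0.25,0],[0,0,0]],
    [[0.06,-0.5,0],[0,0,0]],
    [[0.1,-0.75,0],[0,0,0]],
    [[0.14,-1.0,0],[0,0,0]],
    [[0.18,-1.25,0],[0,0,0]],
    [[0.22,-1.5,0],[0,0,0]],
    [[0.26,-1.75,0],[0,0,0]],
    [[0.3,-2.0,0],[0,0,0]],
    [[0.34,-2.25,0],[0,0,0]],
    [[0.38,-2.5,0],[0,0,0]],
  ],
)

```text
time: 21.4
tool_pos: [510.1, -1.2, 90.7]
tcp_rot: [-180.0, -0.0, 99.5]
ft_force: [-0.9, -0.4, -0.4]
finger_gap: -0.2
grip_force: 0.1
```

send_rows(
  steps=[
    [[-0.05,0.3,0.1],[0,0,0]],
    [[-0.1,0.8,1.0],[0,0,0]],
    [[-0.1,2.0,1.2],[0,0,0]],
    [[-0.1,3.5,1.2],[0,0,0]],
    [[-0.1,4.0,1.2],[0,0,0]],
    [[-0.1,4.0,1.2],[0,0,0]],
  ],
)

```text
time: 22.15
tool_pos: [506.7, 120.4, 126.8]
tcp_rot: [-180.0, 0.0, 99.6]
ft_force: [-0.0, -0.4, -0.2]
finger_gap: -0.1
grip_force: 0.0
```

```bash
python3 look.py
```

```text
22.15 [506.7 120.4 126.8] [-0.  -0.4 -0.2]
side 0.7 [528.5 -25.5] [17.4 11.5] 7 [156. 142. 108.]
side 0.5 [600.6 100.8] [15.7 13. ] 63 [149. 131.  96.]
top 0.75 [527.4 -24.7] [17.9 12.5] 63 [175. 171. 158.]
top 0.67 [ 540.  -179.1] [15.8 11.7] 22 [181. 177. 160.]
```

send_rows(
  steps=[
    [[0.25,-0.9,0],[0,0,-0.08]],
    [[0.5,-1.9,0],[0,0,-0.16]],
    [[0.75,-2.8,0],[0,0,-0.24]],
    [[0.85,-3.05,0],[0,0,-0.24]],
    [[0.85,-3.05,-0.3],[0,0,-0.24]],
    [[0.85,-3.05,-0.7],[0,0,-0.24]],
    [[0.85,-3.05,-1.0],[0,0,-0.24]],
    [[0.85,-3.05,-1.2],[0,0,-0.24]],
    [[0.85,-3.05,-1.2],[0,0,-0.24]],
  ],
)

```text
time: 23.48
tool_pos: [532.0, 28.2, 90.0]
tcp_rot: [-179.9, 0.0, 85.7]
ft_force: [-0.9, -0.7, 0.1]
finger_gap: -0.2
grip_force: 0.0
```

send_rows(
  steps=[
    [[-0.02,-0.3,0],[0,0,0]],
    [[-0.04,-0.6,0],[0,0,0]],
    [[-0.06,-0.9,0],[0,0,0]],
    [[-0.08,-1.2,0],[0,0,0]],
    [[-0.1,-1.5,0],[0,0,0]],
    [[-0.12,-1.8,0],[0,0,0]],
    [[-0.14,-2.1,0],[0,0,0]],
    [[-0.16,-2.4,0],[0,0,0]],
    [[-0.18,-2.7,0],[0,0,0]],
    [[-0.2,-3.0,0],[0,0,0]],
  ],
)

```text
time: 24.72
tool_pos: [526.5, -62.8, 90.7]
tcp_rot: [-180.0, 0.0, 85.7]
ft_force: [0.1, 0.2, -1.3]
finger_gap: -0.2
grip_force: 0.1
```

```bash
python3 look.py
```

```text
24.725 [526.5 -62.8  90.7] [ 0.1  0.2 -1.3]
side 0.68 [503.8 -75.3] [12.6 12.3] 72 [93. 84. 65.]
side 0.58 [598.7 100.4] [17.3 13.2] 58 [168. 154. 117.]
top 0.79 [598.6  98.8] [13.  18.3] 23 [171. 169. 159.]
top 0.63 [ 474.9 -169.2] [ 6. 11.] 90 [179. 171. 146.]
top 0.46 [501.2 -88.8] [ 6.4 14.1] 45 [119. 105.  85.]
top 0.42 [ 536.8 -184.1] [12.9 11.2] 14 [180. 176. 158.]
```

send_rows(
  steps=[
    [[0.02,0.3,0.1],[0,0,0]],
    [[0,0.8,1.0],[0,0,0]],
    [[0,2.0,1.2],[0,0,0]],
    [[0,3.5,1.2],[0,0,0]],
    [[0,4.0,1.2],[0,0,0]],
    [[0,4.0,1.2],[0,0,0]],
  ],
)

```text
time: 25.68
tool_pos: [526.4, 59.0, 126.9]
tcp_rot: [180.0, 0.0, 85.8]
ft_force: [0.1, -0.7, -0.4]
finger_gap: -0.0
grip_force: 0.0
```

```bash
python3 look.py
```

```text
25.675 [526.4  59.  126.9] [ 0.1 -0.7 -0.4]
side 0.61 [505.8 -81.4] [13. 12.] 90 [172. 159. 122.]
side 0.61 [600.8 101.4] [15.7 12.5] 63 [169. 154. 115.]
top 0.73 [506.3 -82.7] [12.7 17.7] 45 [176. 173. 161.]
top 0.68 [ 537.7 -181.2] [17.1 12. ] 18 [179. 174. 153.]
top 0.41 [ 474.9 -166.7] [ 6. 15.] 90 [181. 172. 148.]
```

send_rows(
  steps=[
    [[-0.3,-0.9,0],[0,0,0.05]],
    [[-0.6,-1.9,0],[0,0,0.1]],
    [[-0.9,-2.7,0],[0,0,0.1]],
    [[-0.9,-2.8,0],[0,0,0.1]],
    [[-0.9,-2.8,-0.3],[0,0,0.1]],
    [[-0.9,-2.8,-0.7],[0,0,0.1]],
    [[-0.9,-2.8,-1.0],[0,0,0.1]],
    [[-0.9,-2.8,-1.2],[0,0,0.1]],
    [[-0.9,-2.8,-1.2],[0,0,0.1]],
  ],
)

```text
time: 27.0
tool_pos: [499.0, -25.8, 90.0]
tcp_rot: [-179.9, -0.0, 91.5]
ft_force: [0.3, 0.1, 0.2]
finger_gap: 0.4
grip_force: 0.0
```

send_rows(
  steps=[
    [[0,-0.25,0],[0,0,0]],
    [[0,-0.5,0],[0,0,0]],
    [[0.01,-0.75,0],[0,0,0]],
    [[0.02,-1.0,0],[0,0,0]],
    [[0.04,-1.25,0],[0,0,0]],
    [[0.06,-1.5,0],[0,0,0]],
    [[0.08,-1.75,0],[0,0,0]],
    [[0.1,-2.0,0],[0,0,0]],
  ],
)

```text
time: 28.0
tool_pos: [502.6, -86.6, 90.8]
tcp_rot: [180.0, -0.0, 91.4]
ft_force: [-0.1, -0.2, 0.7]
finger_gap: -0.0
grip_force: 0.5
```

```bash
python3 look.py
```

```text
28.0 [502.6 -86.6  90.8] [-0.1 -0.2  0.7]
side 0.61 [600.  101.2] [15.2 13. ] 63 [170. 156. 117.]
side 0.38 [609.4 223.8] [18. 12.] 90 [106. 112. 115.]
top 0.73 [598.8  99.5] [12.3 17.5] 22 [175. 174. 163.]
```

send_rows(
  steps=[
    [[0.02,-0.27,0],[0,0,0]],
    [[0.04,-0.54,0],[0,0,0]],
    [[0.06,-0.81,0],[0,0,0]],
    [[0.08,-1.1,0],[0,0,0]],
    [[0.1,-1.4,0],[0,0,0]],
    [[0.1,-1.7,0],[0,0,0]],
    [[0.1,-2.0,0],[0,0,0]],
    [[0.1,-2.2,0],[0,0,0]],
    [[0.1,-2.2,0.7],[0,0,0]],
    [[0.1,-2.0,1.2],[0,0,0]],
  ],
)

```text
time: 29.45
tool_pos: [505.8, -146.5, 127.7]
tcp_rot: [180.0, 0.0, 91.4]
ft_force: [0.4, -0.8, -0.1]
finger_gap: -0.0
grip_force: 0.0
```

```bash
python3 look.py
```

```text
29.45 [ 505.8 -146.5  127.7] [ 0.4 -0.8 -0.1]
side 0.54 [599.3 101.3] [16.6 12.2] 56 [173. 158. 119.]
top 0.75 [598.4  99.4] [12.1 17.3] 22 [176. 174. 164.]
```

send_rows(
  steps=[
    [[0.4,1.2,0.1],[0,0,-0.05]],
    [[1.0,2.9,0.1],[0,0,-0.1]],
    [[1.6,4.6,0.1],[0,0,-0.16]],
    [[2.2,6.3,0.1],[0,0,-0.22]],
    [[2.8,8.0,0.1],[0,0,-0.27]],
    [[3.3,9.4,0.1],[0,0,-0.27]],
    [[3.5,9.9,0],[0,0,-0.27]],
    [[3.5,9.9,-0.5],[0,0,-0.27]],
    [[3.5,9.9,-0.9],[0,0,-0.27]],
    [[3.5,9.9,-1.2],[0,0,-0.27]],
  ],
)

```text
time: 30.9
tool_pos: [609.5, 149.2, 89.0]
tcp_rot: [-179.9, 0.1, 75.9]
ft_force: [-0.1, -0.1, -0.1]
finger_gap: 0.2
grip_force: 0.0
```

```bash
python3 look.py
```

```text
30.9 [609.5 149.2  89. ] [-0.1 -0.1 -0.1]
side 0.65 [594.5  64.5] [216.2 234.5] 44 [104. 106.  95.]
side 0.45 [599.8 102.2] [16.1 13.9] 59 [106.  97.  76.]
top 0.65 [600.1  88.6] [13.  5.] 90 [150. 147. 137.]
top 0.52 [ 511.3 -145.9] [16.2 11.2] 76 [180. 178. 165.]
top 0.51 [ 539.5 -179.7] [16.5 11.4] 21 [181. 177. 159.]
top 0.39 [603.  228.7] [14. 10.] 90 [121. 127. 136.]
```

send_rows(
  steps=[
    [[-0.07,-0.29,0],[0,0,0]],
    [[-0.14,-0.58,0],[0,0,0]],
    [[-0.2,-0.82,0],[0,0,0]],
    [[-0.26,-1.06,0],[0,0,0]],
    [[-0.32,-1.3,0],[0,0,0]],
    [[-0.39,-1.58,0],[0,0,0]],
    [[-0.46,-1.86,0],[0,0,0]],
    [[-0.53,-2.14,0],[0,0,0]],
    [[-0.6,-2.42,0],[0,0,0]],
    [[-0.67,-2.7,0],[0,0,0]],
  ],
)

```text
time: 32.35
tool_pos: [590.4, 69.3, 90.9]
tcp_rot: [180.0, -0.0, 76.0]
ft_force: [-0.1, 1.8, 1.0]
finger_gap: -0.2
grip_force: 0.8
```

```bash
python3 look.py
```

```text
32.35 [590.4  69.3  90.9] [-0.1  1.8  1. ]
top 0.65 [ 511.  -145.8] [16.2 11.1] 73 [180. 178. 165.]
top 0.56 [ 539. -180.] [17.1 12.6] 18 [179. 173. 150.]
top 0.55 [579.2  38.9] [ 8.7 14.9] 42 [132. 125. 111.]
```

send_rows(
  steps=[
    [[-0.07,-0.28,0],[0,0,0]],
    [[-0.14,-0.56,0],[0,0,0]],
    [[-0.21,-0.84,0],[0,0,0]],
    [[-0.28,-1.12,0],[0,0,0]],
    [[-0.35,-1.4,0],[0,0,0]],
    [[-0.42,-1.68,0],[0,0,0]],
    [[-0.49,-1.96,0],[0,0,0]],
    [[-0.56,-2.24,0],[0,0,0]],
  ],
)

```text
time: 33.55
tool_pos: [573.5, 2.1, 90.8]
tcp_rot: [180.0, -0.0, 76.0]
ft_force: [-0.1, -0.4, -0.5]
finger_gap: 0.1
grip_force: 0.0
```

```bash
python3 look.py
```

```text
33.55 [573.5   2.1  90.8] [-0.1 -0.4 -0.5]
top 0.68 [559.8 -30.1] [ 8.1 16.2] 51 [135. 129. 115.]
top 0.63 [ 474.9 -166.7] [ 4. 13.] 90 [179. 173. 157.]
top 0.6 [ 537.9 -179.6] [16.  10.7] 21 [181. 177. 160.]
top 0.56 [ 512.2 -145.7] [15.5 10.7] 76 [181. 180. 169.]
```

send_rows(
  steps=[
    [[-0.08,-0.28,0],[0,0,0]],
    [[-0.16,-0.56,0],[0,0,0]],
    [[-0.23,-0.84,0],[0,0,0]],
    [[-0.3,-1.12,0],[0,0,0]],
    [[-0.37,-1.4,0],[0,0,0]],
    [[-0.44,-1.68,0],[0,0,0]],
    [[-0.51,-1.96,0],[0,0,0]],
    [[-0.58,-2.24,0],[0,0,0]],
    [[-0.65,-2.52,0],[0,0,0]],
    [[-0.72,-2.8,0],[0,0,0]],
  ],
)

```text
time: 35.0
tool_pos: [551.9, -81.9, 90.8]
tcp_rot: [180.0, 0.0, 76.0]
ft_force: [0.1, -0.2, 0.6]
finger_gap: -0.1
grip_force: 0.2
```

```bash
python3 look.py
```

```text
35.0 [551.9 -81.9  90.8] [ 0.1 -0.2  0.6]
top 0.53 [ 474.8 -177.8] [6. 6.] 90 [181. 173. 148.]
top 0.49 [ 533.9 -192.4] [ 5.3 10.2] 14 [182. 178. 162.]
top 0.42 [ 532.9 -112.6] [5.7 7.1] 45 [130. 124. 109.]
top 0.21 [575.2  29.2] [248.9 189.8] 4 [136. 135. 131.]
```

send_rows(
  steps=[
    [[-0.08,-0.28,0],[0,0,0]],
    [[-0.15,-0.56,0],[0,0,0]],
    [[-0.22,-0.84,0],[0,0,0]],
    [[-0.28,-1.12,0],[0,0,0]],
    [[-0.34,-1.4,0],[0,0,0]],
    [[-0.4,-1.7,0],[0,0,0]],
    [[-0.45,-2.0,0],[0,0,0]],
    [[-0.45,-2.35,0],[0,0,0]],
    [[-0.45,-2.35,0.8],[0,0,0]],
    [[-0.45,-2.2,1.8],[0,0,0]],
  ],
)

```text
time: 36.45
tool_pos: [537.7, -147.8, 144.3]
tcp_rot: [-179.9, -0.0, 75.9]
ft_force: [1.5, -0.6, 0.7]
finger_gap: 0.1
grip_force: 0.0
```

send_rows(
  steps=[
    [[-0.2,1.0,0.5],[0,0,0]],
    [[-0.5,2.5,1.0],[0,0,0]],
    [[-0.8,4.0,1.5],[0,0,0]],
    [[-1.1,5.5,1.5],[0,0,0]],
    [[-1.4,7.0,1.5],[0,0,0]],
    [[-1.4,8.0,1.5],[0,0,0]],
    [[-1.4,8.5,1.5],[0,0,0]],
    [[-1.4,8.5,1.5],[0,0,0]],
  ],
)

```text
time: 37.45
tool_pos: [496.7, 107.8, 189.7]
tcp_rot: [-180.0, 0.0, 76.0]
ft_force: [-0.4, -0.1, -0.0]
finger_gap: -0.2
grip_force: 0.0
```

```bash
python3 look.py; python3 - <<'E'
from h import *
s=snap('top'); a=s['img'][190:340,230:450,::-1]
cv2.imwrite('pics/t5.png',cv2.resize(a,(792,540),interpolation=cv2.INTER_CUBIC))
E
```

```text
37.45 [496.7 107.8 189.7] [-0.4 -0.1 -0. ]
top 0.61 [ 537.9 -179.5] [14.7  9.9] 21 [181. 178. 163.]
top 0.59 [ 523.7 -149.7] [15. 10.] 90 [181. 178. 165.]
top 0.57 [ 496.2 -147.6] [ 5. 11.] 90 [168. 163. 147.]
```

View pics/t5.png

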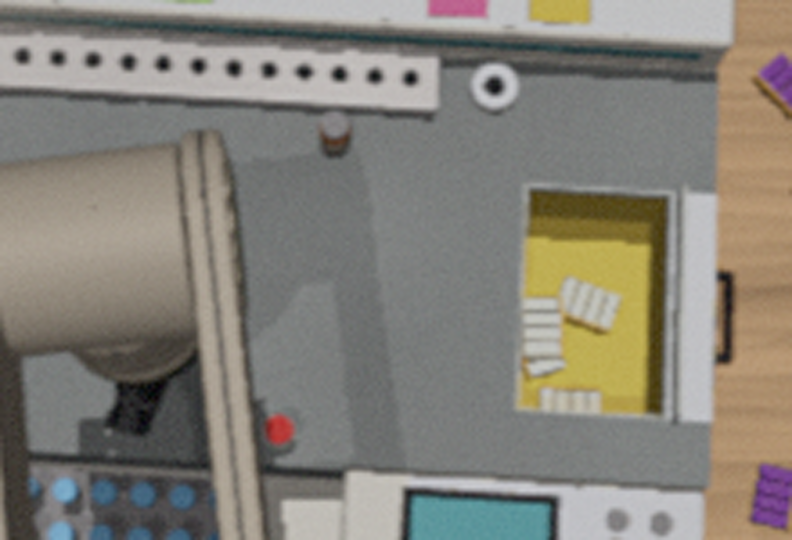

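All four strips show inside the bin, at crop (590,303), (542,327), (545,365) and (570,400). The deck is clear, both vials stand in place, and the arm is free of everything.

```bash
python3 -c "
from bench import order
print(order.hand_in())"
```

```text
the job is handed in; nothing more can be done
None
```

All four cuvette strips were pushed down the chute into the waste bin and the job is handed in at about 37.5 s; the vials stood in place in the last picture, and the bottle, which I did not check again at the end, was never approached.

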